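Shut down the steering-rack test rig and open its guard past a sagging bolt

ROBOT

A 7-joint arm with a two-finger parallel gripper is mounted at the origin on the work surface. World frame = base frame: x ahead of the robot, y to its left, z up, the work surface at z = 0. Lengths are in m, angles in degrees, forces in N, time in s.
With the tool pointing down it reaches from about 0.425 to 0.875 m from the base axis. Payload 4.7 kg.
Tool frame: the origin (TCP) lies on the mounting face of the last link; the fingertips stand 182 mm ahead of it and the grasp point (between the pads) lies 164 mm ahead of it; z points along the fingers, x is the direction in which the jaws open and shut, and the axes are right-handed (so a half turn about z gives the same grasp; the last joint's range is limited). The gripper opens to 87 mm and grips with 3 to 60 N. Pads are 19 mm wide; open, the fingers measure 117 mm over their backs; the gripper's body (75 mm by 190 mm) begins 51 mm behind the grasp point.
Start: joints at [-71.557, 18.392, -4.016, 83.108, 1.295, 78.541, -3.26], TCP at [0.197, 0.619, 0.405] pointing down, gripper open.
Joint ranges: [-163.93, 163.93], [-17.29, 119.83], [-79.2, 71.16], [3.27, 140.29], [-89.18, 269.18], [5.43, 117.66], [-154.24, 154.24]. Speed limits (degrees/s): [147.25, 147.25, 180, 180, 180, 180, 180].

INTERFACE

Orientations are given as [roll, pitch, yaw] about the fixed x, y, z axes, in that order (R = Rz(yaw) Ry(pitch) Rx(roll)).
In Python, from cell import status, cams, env, outline_of, landmark_of gives the robot as it stands. The module is installed in compiled form; this text tells all that it offers.
- The arm moves only by the tool jog_arm, never from a script. Its argument "rows" is a list of rows, each a list of 7 numbers: the closure, from 0 (fully open) to 1 (shut), then the shift along the tool's x, y, z in m, then the turn, a rotation vector about the tool's x, y, z in degrees. A call has 1 to 12 rows; each row shifts and turns the commanded pose from where the row before left it, along the tool's axes as they then stand; what a row does not reach is not made up. A row lasts 1/12 s, in which the tool goes at most 41.7 mm and 7.16 degrees, less where a joint would pass 70% of its speed; a pose out of reach is approached as far as the arm can. A call with a gripper value outside its range is refused whole. The fingers move at their own pace and stop on an object; "grip_force" is the grip in N (left out, the last holds). Time passes only in rows, so rows that do not move let the fingers close. It gives the time, the measured TCP pose, the force and the opening at its end, in the units of the state.
- status.get_obs(): the state, without advancing time (a new reading comes with each control period).
- cams.read_camera(name): name is "scene" or "top"; returns (picture, depth): 384x512x3 uint8, red, green, blue; 384x512 float32, m along the optical axis (not along the pixel's ray), 0 where there is no reading.
- cams.camera_params(name): a dict with "vfov" (degrees; the focal length in pixels is half the picture's height over the tangent of half this angle, whatever the lens; pixels are square), "cx", "cy" (the principal point, pixels), "k1" (the pictures are not rectified: a ray, as slopes to the right and down, at radius r is drawn at 1 + k1 r^2 times it, then the intrinsics apply), "eye" and "attitude" of the camera in the world. Camera axes: x right, y up, looking along -z (the intrinsics and any distortion apply to the point x, -y, -z); pixel columns grow to the right and rows downward; lengths in m; the calibration is good to about 2 mm. A picture is of the moment at which its call begins. camera_params takes no time and is no camera call.
- env.sign_off(): hands the job in, once; it reports no verdict.
Trained networks look in the newest picture that a camera, given by its name, has taken for a name from the list of things; names that differ only in an ending like _2 or _b are one class to them, and where a whole thing is asked for, a point or a joint stands for the part that bears it (a point fixed in the world has none). Each returns a list of dicts, best first, with "conf" (0 to 1); they miss things now and then, are a little off and sometimes report something else, mostly with a low value. They report only what shows in the picture. A call takes as long as a camera call.
- outline_of(camera, name): "pixels" (384x512 bool, what is visible of it) and "box" ([left, top, right, bottom] in pixels, round what is visible of it).
- landmark_of(camera, name): "position" ([row, column] in pixels: a listed point, or the origin of a listed thing).
The state is a dict: "time_s": time; "qpos": joint angles; "joint_velocities": joint speeds; "effort": joint torques, N m; "tool_pos": TCP position; "tool_rot": TCP orientation; "force": force on the tool from outside, world axes, zero at the start; "wrist_torque": the same for the moment, N m; "grip_width": finger opening in m.
Only numpy, scipy, OpenCV 4.12 (cv2) and the standard library are available. Lean on these libraries where they do the work, as an engineer would, in place of code of your own. Each camera call takes 0.05 s, during which the arm holds its last target. There are 200 camera calls.

TASK

Shut the steering-rack test rig down at its control box, pressing each button fully home and letting it rise again, one at a time: first the mushroom-headed stop button, then the round vent button, then the square guard-release button. Then open the guard: take the barrel bolt by its ball handle, lift it so that its drooping headed end clears the keeper's bent-up lip while you pull it fully back, never forcing it against the keeper, and ease the self-closing gate open about a hand's breadth (roughly 10 cm at its free edge), not flinging it wide. The gate is sprung and nothing else may hold it, so finish with the gripper still holding it ajar, bolt drawn, and leave everything else on the bench where it is.

Things in the scene. Friction and masses are not known exactly. Their poses are not given: they have to be found in the camera images.
- rig: Steering-rack test rig fixed to the bench: roofless guard of grey posts and wire mesh, to 250 mm high, round a clamped rack. Origin on the bench under the middle of the gate's plane; x points into the rig, y along the shut gate from free edge to hinge, z up. The gate (366 mm wide, from 40 to 240 mm above the bench) is its front; its free edge at y = -0.183, front face at x = -0.012.
- hinge_axis (a point): A point on the gate's vertical hinge axis, at rig x = 0, y = +0.189, 205 mm above the bench.
- gate_swing (a joint): Gate angle in rad, 0 shut, grows as the free edge swings out towards the robot (clockwise seen from above), to 1.2. A spring always pulls it shut: 0.75 N m at 0, 0.95 N m at 0.4 rad, that is 3 to 4 N at the bolt's ball. 0.27 rad is a 10 cm gap at the free edge.
- gate: The moving mesh gate with the barrel bolt that it carries. Origin at bench height in the middle of the gate's plane; when shut its axes are the rig's; it turns with the gate.
- bolt_ball (a point): Centre of the black 22 mm ball on the bolt's cranked handle, about 243 mm above the bench at the start, 42 mm in front of the gate's face. The handle, a 10 mm bar, leaves the rod forwards and turns up; the ball is 42 mm above the rod's axis, stands free on all sides and rises about 13 mm above the gate's top. Can be pinched from above, fingers closing along the gate.
- bolt_draw (a joint): How far the bolt's rod has been drawn back, in m: 0 shot home in the keeper, 0.046 at its stop, along the gate towards the hinge (rig +y). It drags with about 1.2 N and stays where it is left. From about 0.025 on its head is out of the keeper; fully back is more than 0.036.
- bolt_lift (a joint): Tilt of the rod in rad: 0 drooping (end 0.05 rad below level), grows as its end is lifted, to 0.15. Rod and handle, about 0.36 kg, pivot in the rear guide, 88 mm from the ball (less once drawn): 1 mm at the ball is 0.011 rad. Let go, it droops again. It must stay above 0.055 while bolt_draw goes from 0 to 0.022: ball raised 5 mm at least, 8 to 9 mm is good, over 12 mm meets its stop.
- bolt: The bolt's head, handle and ball. The turned steel head, 28 mm across and 12 mm long, ends the rod 83 mm beyond the ball along the gate (rig -y). Axes as the gate's, tilted with the rod's droop; origin on the rod's axis in its rear guide when shot home.
- keeper: Steel saddle on the post beside the gate's free edge, open above, in which the bolt's head lies. Origin and axes as the rig's. A 5 mm thick front cheek reaches to 228 mm above the bench and keeps the gate shut while the head is in it.
- keeper_lip (a point): Middle of the top edge of the keeper's bent-up lip, 190 mm above the bench, 5 mm thick, across the way out between the bolt's head and the gate. At the start the rod passes just over it and the head's underside hangs 8 mm below its top, 2 mm behind it, so a straight pull jams.
- control_box: Grey control box, 100 x 230 x 55 mm high, fixed to the bench at the right; origin at the middle of its underside, long side along its y. On its top three 50 mm square plates in a row at y = -0.07, 0, +0.07, each with one black button; which sits where varies.
- stop_top (a point): Top centre of the mushroom-headed stop button, 40 mm across, standing about 87 mm above the bench; it moves down with it.
- vent_top (a point): Top centre of the round vent button, straight-sided, 28 mm across, same height.
- release_top (a point): Top centre of the square guard-release button, 28 x 28 mm, same height.
- stop_button (a joint): Stop button's travel in m: 0 up, 0.006 fully down. A spring returns it: 1.5 N to start, 5 N fully down; more than 0.004 counts as pressed.
- vent_button (a joint): Vent button's travel in m, as the stop button's.
- release_button (a joint): Guard-release button's travel in m, as the stop button's.
- spanner: Bystander: steel spanner 190 mm long, lying flat, in front of the gate and low enough for the gate to pass over.
- ratchet: Bystander: steel ratchet handle about 225 mm long, lying, 26 mm high.
- socket: Bystander: steel socket, 28 mm across and 36 mm high, standing in front of the gate; the gate's lower edge (40 mm) passes over it.
- tie_rod_end: Bystander: dark steel tie-rod end, 120 mm long, 38 mm high, lying between control box and gate.
- grease_tub: Bystander: white tub, 100 mm across, 90 mm high, on the left.
- spray_can: Bystander: aluminium spray can, 66 mm across, 190 mm high, on the left.
- bellows: Bystander: black rubber bellows, 60 mm across, 92 mm high, standing to the right of the rig.

How it is judged:
By the outcome, as a careful person would: the job done as asked, in the order asked, and still so for the second after the job is handed in, while the arm keeps its last pose, push and grip.
It also fails if it takes over 54 s, if anything falls off the work surface, if the arm or the gripper's body presses on something with over 40 N, if the wrist force passes 120 N, or if a joint passes its speed limit or range.

## Working session

There is one attempt and no reset: what is moved stays moved. The work goes in short steps, Python scripts to look and compute and a tool call to move; the robot and the scene stay as the last step left them, time stands still between calls to the robot, and variables do not carry over. Pictures are saved under pics/ and viewed, about 8 in all and at most 12, crops included, and the job is handed in when it is done.

Besides the shell and the picture viewer there is one more tool, called after "Request:" in YAML: its name, and indented under it one key for each argument. jog_arm: Moves the arm, as the interface text tells. Its arguments: {"type":"object","properties":{"rows":{"type":"array"},"grip_force":{"type":"number"}},"required":["rows"]}

```bash
mkdir -p pics
cat > h.py <<'E'
import numpy as np, cv2
from scipy.spatial.transform import Rotation as R
from cell import status, cams, env, outline_of, landmark_of
def K(n):
    p=cams.camera_params(n); f=192/np.tan(np.radians(p['vfov'])/2); return p,f
def att(p):
    a=np.array(p['attitude'],float)
    return a if a.shape==(3,3) else R.from_euler('xyz',a,degrees=True).as_matrix()
def ray(n,rc):
    p,f=K(n); d=np.array([(rc[1]-p['cx'])/f,(rc[0]-p['cy'])/f]); u=d.copy()
    for _ in range(20): u=d/(1+p['k1']*(u@u))
    return np.array(p['eye']),att(p)@np.array([u[0],-u[1],-1.])
def at_z(n,rc,z):
    e,d=ray(n,rc); return e+d*(z-e[2])/d[2]
def at_depth(n,rc,dep):
    e,d=ray(n,rc); return e+d*dep
def proj(n,P):
    p,f=K(n); c=att(p).T@(np.array(P)-p['eye']); u=np.array([c[0],-c[1]])/-c[2]; u=u*(1+p['k1']*(u@u))
    return np.array([p['cy']+f*u[1],p['cx']+f*u[0]])
def snap(n,fn=None,crop=None,s=1):
    im,d=cams.read_camera(n)
    if fn:
        o=im if crop is None else im[crop[0]:crop[1],crop[2]:crop[3]]
        o=cv2.resize(o,None,fx=s,fy=s,interpolation=cv2.INTER_CUBIC)
        cv2.imwrite('pics/'+fn,o[:,:,::-1])
    return im,d
def tri(a,b):
    (e1,d1),(e2,d2)=ray('scene',a),ray('top',b)
    A=np.array([d1,-d2]).T; s,*_=np.linalg.lstsq(A,e2-e1,rcond=None)
    p,q=e1+s[0]*d1,e2+s[1]*d2
    return (p+q)/2,np.linalg.norm(p-q)
E
cat > a.py <<'E'
from h import *
np.set_printoptions(precision=4,suppress=True)
print(cams.camera_params('scene'),cams.camera_params('top'))
print(status.get_obs())
D={}
for n in('scene','top'):
    _,D[n]=snap(n,n+'0.png',s=1.5)
for t in ['stop_top','vent_top','release_top','bolt_ball','keeper_lip','hinge_axis','control_box','rig','gate']:
    r={}
    for n in('scene','top'):
        L=landmark_of(n,t)
        if L:
            x=L[0]; rc=np.array(x['position']);r[n]=rc; i=np.clip(rc.round().astype(int),0,[383,511])
            print(t,n,rc,round(x['conf'],2),len(L),'dep',at_depth(n,rc,D[n][i[0],i[1]]))
    if len(r)==2: print('   tri',*tri(r['scene'],r['top']))
E
python3 a.py
```

```text
{'vfov': 52.63038111698126, 'cx': 252.66910833328305, 'cy': 191.67002484305644, 'k1': -0.0966280172114369, 'eye': array([1.074 , 0.3862, 1.1381]), 'attitude': array([ 33.6761,   0.4725, 120.7309])} {'vfov': 44.60816711749701, 'cx': 254.45666835523264, 'cy': 188.3689926696219, 'k1': -0.04273164152301952, 'eye': array([0.2954, 0.0628, 1.4711]), 'attitude': array([  9.5933,   0.7205, -88.9837])}
{'time_s': 0.0, 'qpos': array([-71.5567,  18.4389,  -4.0168,  83.1733,   1.2957,  78.5405,
        -3.2611]), 'joint_velocities': array([ 0.0687,  0.1544,  0.0455, -0.1078, -0.0012, -0.0185, -0.0563]), 'effort': array([  0.0001, -49.1285,  -0.4038, -31.2526,  -0.064 ,   0.0435,
         0.0002]), 'tool_pos': array([0.1969, 0.6193, 0.4037]), 'tool_rot': array([179.994 ,   0.1074,  72.3666]), 'force': array([-0.0048,  0.0741, -0.6563]), 'wrist_torque': array([-0.0101,  0.0277,  0.0285]), 'grip_width': 0.08667429849128615}
stop_top scene [161.1 195.4] 0.48 1 dep [ 0.4691 -0.2127  0.0898]
stop_top top [207.4 356.5] 0.7 1 dep [ 0.4765 -0.2208  0.0853]
   tri [ 0.4731 -0.2147  0.0942] 0.00921604136485
[... 638 characters left out ...]
 scene [262.1 320.3] 0.58 1 dep [ 0.5481  0.3111 -0.0008]
hinge_axis top [194.6 244.3] 0.75 3 dep [ 0.5239  0.1179 -0.0057]
   tri [ 0.522   0.2131 -0.0917] 0.18656673908105872
control_box scene [172.  181.7] 0.77 2 dep [ 0.5125 -0.2462  0.0545]
control_box top [214.7 376.3] 0.86 1 dep [ 0.4584 -0.2854  0.0607]
   tri [ 0.467  -0.3046 -0.0364] 0.010502108056892265
rig scene [255.7 256.5] 0.62 3 dep [0.7032 0.1685 0.1851]
rig top [164.4 242. ] 0.97 1 dep [0.6071 0.1244 0.0637]
   tri [ 0.6252  0.1255 -0.0131] 0.004963290558763481
gate scene [198.9 303.8] 0.74 3 dep [0.3726 0.1627 0.0156]
gate top [167.2 242.1] 0.57 1 dep [0.6094 0.1261 0.0123]
   tri [0.5411 0.1635 0.2638] 0.10070103176451609
```

View pics/scene0.png

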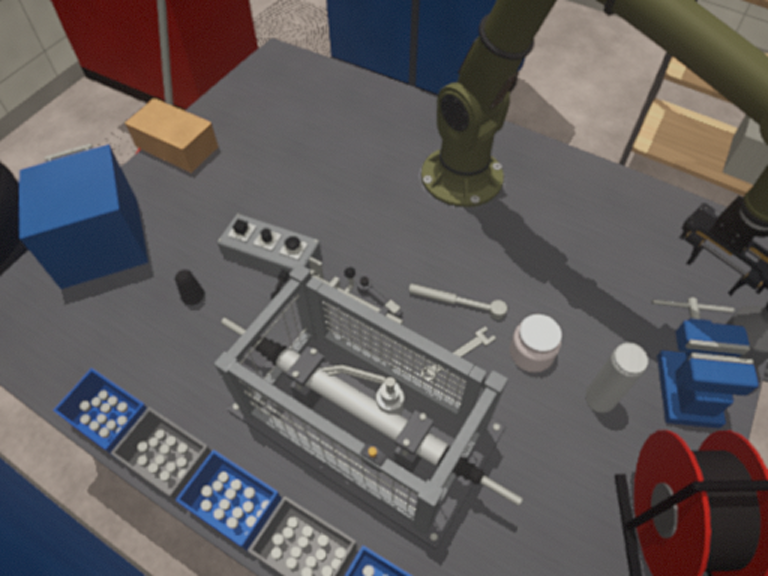

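View pics/top0.png

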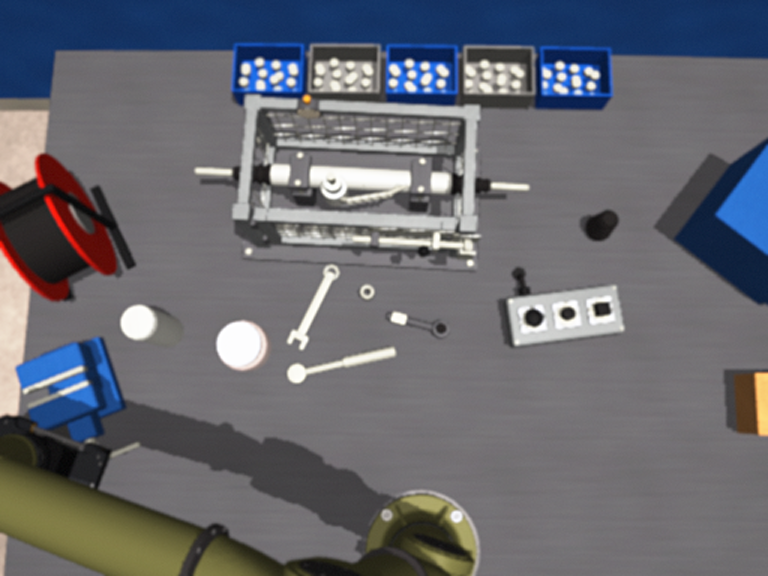

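Scene picture: box at (270,250) of the enlarged picture, ball at about (349,271). Top picture: stop (534,317), vent (567,313) and square release (602,309) from left to right; ball at (423,251); the gate runs along row ~225. The networks' release_top and ball in the top view are wrong, so I refine from the dark blobs.

```bash
cat > b.py <<'E'
from h import *
np.set_printoptions(precision=4,suppress=True)
I={n:snap(n) for n in('scene','top')}
def blob(n,rc,r=9,th=45):
    im=I[n][0].max(2); r0,c0=int(rc[0])-r,int(rc[1])-r
    m=(im[r0:r0+2*r+1,c0:c0+2*r+1]<th).astype(np.uint8)
    k,l,s,c=cv2.connectedComponentsWithStats(m)
    j=max(range(1,k),key=lambda i:s[i,4]-3*np.hypot(*(c[i]-r))) if k>1 else 0
    return np.array([r0+c[j][1],c0+c[j][0]]),s[j]
for t,s,p in [('stop',(162,195),(211.5,356)),('vent',(158,177.5),(208.7,378)),('release',(151,160),(206,401)),]:
    a,sa=blob('scene',s);b,sb=blob('top',p)
    print(t,a,sa[2:],b,sb[2:],at_z('scene',a,.083),at_z('top',b,.083),*tri(a,b))
for t,s,p in [('ball',(181,232.6),(167.3,282))]:
    a,sa=blob('scene',s,6);b,sb=blob('top',p,6)
    print(t,a,sa,b,sb,at_z('scene',a,.243),at_z('top',b,.243),*tri(a,b))
# depth: front rail & gate
for n in I:
    d=I[n][1]; P=[]
    for r in range(384):
        for c in range(512):
            if d[r,c]>0:
                q=at_depth(n,(r,c),d[r,c])
                if .42<q[0]<.85 and -.15<q[1]<.4 and .232<q[2]<.262:P.append(q)
    P=np.array(P); np.save(n+'P.npy',P); print(n,len(P))
    xy=P[:,:2].astype(np.float32); print(cv2.minAreaRect(xy), np.median(P[:,2]))
for n in I:
    im=I[n][0]; c=(130,200,150,330) if n=='top' else (150,260,180,345)
    cv2.imwrite(f'pics/{n}1.png',cv2.resize(im[c[0]:c[1],c[2]:c[3]],None,fx=4.4,fy=4.4,interpolation=cv2.INTER_CUBIC)[:,:,::-1])
E
python3 b.py
```

```text
stop [163.     197.6667] [2 3 3] [211.1912 355.2647] [10 10 68] [ 0.4681 -0.2049  0.083 ] [ 0.4653 -0.2173  0.083 ] [ 0.4642 -0.2149  0.0737] 0.009562986240340106
vent [158.2941 177.6471] [ 6  5 17] [208.2222 377.6667] [ 7  6 18] [ 0.4864 -0.2777  0.083 ] [ 0.4753 -0.2845  0.083 ] [ 0.4773 -0.2884  0.0665] 0.0005581496292679484
release [152.4444 160.2963] [ 8  7 27] [205.675 400.525] [ 9  7 40] [ 0.4963 -0.3474  0.083 ] [ 0.484  -0.3532  0.083 ] [ 0.4866 -0.3589  0.0657] 0.0010040409054379602
ball [182.3571 233.2143] [ 5  5  5  5 14] [167.0938 281.875 ] [ 2  4  8  5 32] [0.5658 0.0117 0.243 ] [0.5616 0.0095 0.243 ] [0.5627 0.0093 0.2376] 0.00018065260550269738Traceback (most recent call last):
  File "b.py", line 22, in <module>
    q=at_depth(n,(r,c),d[r,c])
  File "h.py", line 16, in at_depth
    e,d=ray(n,rc); return e+d*dep
        ~~~^^^^^^
  File "h.py", line 10, in ray
    p,f=K(n); d=np.array([(rc[1]-p['cx'])/f,(rc[0]-p['cy'])/f]); u=d.copy()
        ~^^^
  File "h.py", line 5, in K
    p=cams.camera_params(n); f=192/np.tan(np.radians(p['vfov'])/2); return p,f
ValueError: time passes only in moves, steps and waits
```

```bash
cat >> h.py <<'E'
import functools
K=functools.lru_cache(None)(K)
def cloud(n,d):
    p,f=K(n); v,u=np.mgrid[0:384,0:512]; x,y=(u-p['cx'])/f,(v-p['cy'])/f; a,b=x.copy(),y.copy()
    for _ in range(20):
        s=1+p['k1']*(a*a+b*b); a,b=x/s,y/s
    q=np.stack([a,-b,-np.ones_like(a)],-1)*d[...,None]@att(p).T+np.array(p['eye']); q[d<=0]=9; return q
E
cat > b.py <<'E'
from h import *
np.set_printoptions(precision=4,suppress=True)
for n in('scene','top'):
    im,d=snap(n); Q=cloud(n,d)
    for t,c in [('stop',(.468,-.216)),('vent',(.476,-.285)),('rel',(.485,-.354))]:
        m=(np.hypot(Q[...,0]-c[0],Q[...,1]-c[1])<.03)&(Q[...,2]>.078)&(Q[...,2]<.1); P=Q[m]
        print(n,t,m.sum(),P.mean(0),P.min(0),P.max(0))
    m=(np.hypot(Q[...,0]-.563,Q[...,1]-.01)<.025)&(Q[...,2]>.225)&(Q[...,2]<.28);P=Q[m]; print('ball',len(P),P.mean(0),P.min(0),P.max(0))
    m=(Q[...,0]>.42)&(Q[...,0]<.85)&(Q[...,1]>-.15)&(Q[...,1]<.4)&(Q[...,2]>.232)&(Q[...,2]<.265);P=Q[m]
    print(n,len(P),np.median(P[:,2])); rc=cv2.minAreaRect(P[:,:2].astype(np.float32)); print(rc,cv2.boxPoints(rc))
    np.save(n+'Q.npy',Q); 
    c=(130,200,150,330) if n=='top' else (150,260,180,345)
    cv2.imwrite(f'pics/{n}1.png',cv2.resize(im[c[0]:c[1],c[2]:c[3]],None,fx=4.4,fy=4.4,interpolation=cv2.INTER_CUBIC)[:,:,::-1])
E
python3 b.py
```

```text
scene stop 84 [ 0.4693 -0.2186  0.086 ] [ 0.449  -0.2379  0.0795] [ 0.4872 -0.2009  0.0923]
scene vent 42 [ 0.4774 -0.2869  0.0865] [ 0.4645 -0.2998  0.0781] [ 0.4892 -0.2756  0.0923]
scene rel 64 [ 0.4883 -0.3548  0.0867] [ 0.4705 -0.3723  0.0782] [ 0.5023 -0.3407  0.0939]
ball 51 [0.5667 0.0107 0.2474] [ 0.5577 -0.0002  0.2257] [0.5735 0.0199 0.2542]
scene 4175 0.24000833496980378
((0.7065823674201965, 0.13223868608474731), (0.4422943592071533, 0.28991618752479553), 88.19866180419922) [[ 0.5547 -0.0842]
 [ 0.8445 -0.0934]
 [ 0.8584  0.3487]
 [ 0.5686  0.3578]]
top stop 131 [ 0.4635 -0.2191  0.0853] [ 0.4448 -0.2381  0.0781] [ 0.4816 -0.201   0.0927]
top vent 75 [ 0.4741 -0.2889  0.0864] [ 0.4605 -0.3029  0.0789] [ 0.4882 -0.2743  0.0947]
top rel 94 [ 0.4839 -0.3556  0.087 ] [ 0.47   -0.3718  0.0788] [ 0.4977 -0.3406  0.0928]
ball 50 [0.5604 0.0092 0.2492] [ 0.5514 -0.0016  0.237 ] [0.5723 0.0198 0.259 ]
top 3781 0.24014580362857396
((0.7027226686477661, 0.1318495273590088), (0.44076505303382874, 0.2935471534729004), 87.92594909667969) [[ 0.5481 -0.0831]
 [ 0.8414 -0.0937]
 [ 0.8574  0.3468]
 [ 0.564   0.3574]]
```

View pics/scene1.png

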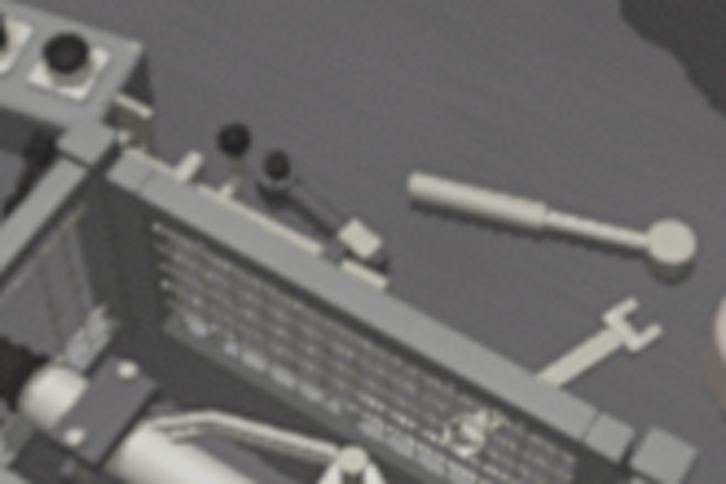

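View pics/top1.png

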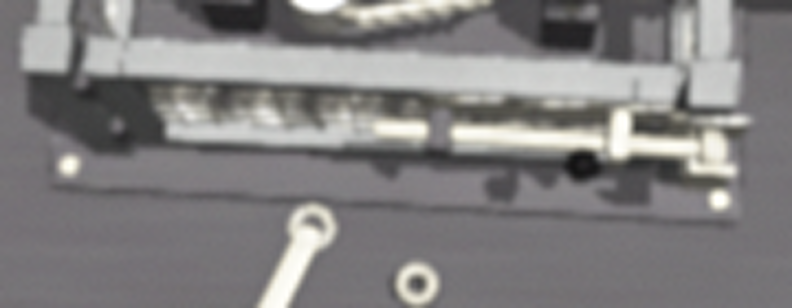

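```bash
cat > c.py <<'E'
from h import *
np.set_printoptions(precision=4,suppress=True)
for n in('scene','top'):
    Q=np.load(n+'Q.npy'); P=Q[(Q[...,2]>.234)&(Q[...,2]<.248)&(Q[...,0]>.572)&(Q[...,0]<.64)&(Q[...,1]>-.04)&(Q[...,1]<.31)]
    xs=[]
    for y in np.arange(-.03,.3,.03):
        s=P[abs(P[:,1]-y)<.012]; xs.append((y,s[:,0].mean(),s[:,0].min(),s[:,0].max(),len(s)))
    xs=np.array(xs); print(n); print(xs[::3]); f=np.polyfit(xs[:,0],xs[:,1],1); print(f,-np.degrees(np.arctan(f[0])))
    P=Q[(Q[...,2]>.235)&(Q[...,2]<.262)&(Q[...,0]<.9)&(Q[...,0]>.4)]; print('y range all',np.percentile(P[:,1],[.5,99.5]))
E
python3 c.py
```

```text
scene
[[-0.03    0.6178  0.606   0.6294 62.    ]
 [ 0.06    0.6211  0.6072  0.6326 73.    ]
 [ 0.15    0.6243  0.6099  0.6356 79.    ]
 [ 0.24    0.6277  0.6137  0.6393 82.    ]]
[0.0408 0.6181] -2.3350363137791894
y range all [-0.0859  0.8023]
top
[[-0.03    0.6127  0.6003  0.6253 74.    ]
 [ 0.06    0.6168  0.6044  0.6298 82.    ]
 [ 0.15    0.6204  0.6082  0.6334 82.    ]
 [ 0.24    0.6235  0.6118  0.6368 77.    ]]
[0.0409 0.6141] -2.342432048589063
y range all [-0.0867  0.7808]
```

Request:
jog_arm:
  rows:
    - [1, 0, 0, 0, 0, 0, 0]

```text
time_s: 1.28
tool_pos: [0.1969, 0.6195, 0.4048]
tool_rot: [180.0, -0.0, 72.4]
force: [0.3, 0.1, -0.2]
grip_width: 0.0844
```

Request:
jog_arm:
  rows:
    - [1, 0, 0, -0.015, 0, 0, -5.09]
    - [1, 0, 0, -0.015, 0, 0, -5.09]
    - [1, 0, 0, -0.015, 0, 0, -5.09]
    - [1, -0.03, 0.0224, 0, 0, 0, 0]
    - [1, -0.03, 0.0224, 0, 0, 0, 0]
    - [1, -0.03, 0.0224, 0, 0, 0, 0]
    - [1, -0.03, 0.0224, 0, 0, 0, 0]
    - [1, -0.03, 0.0224, 0, 0, 0, 0]
    - [1, -0.03, 0.0224, 0, 0, 0, 0]
    - [1, -0.03, 0.0224, 0, 0, 0, 0]
    - [1, -0.03, 0.0224, 0, 0, 0, 0]
    - [1, -0.03, 0.0224, 0, 0, 0, 0]

```text
time_s: 2.28
tool_pos: [0.3879, 0.3396, 0.4501]
tool_rot: [180.0, -0.0, 87.6]
force: [0.3, 0.5, -0.1]
grip_width: 0.008
```

Request:
jog_arm:
  rows:
    - [1, -0.028, 0.0077, 0, 0, 0, 0]
    - [1, -0.028, 0.0077, 0, 0, 0, 0]
    - [1, -0.028, 0.0077, 0, 0, 0, 0]
    - [1, -0.028, 0.0077, 0, 0, 0, 0]
    - [1, -0.028, 0.0077, 0, 0, 0, 0]
    - [1, -0.028, 0.0077, 0, 0, 0, 0]
    - [1, -0.028, 0.0077, 0, 0, 0, 0]
    - [1, -0.028, 0.0077, 0, 0, 0, 0]
    - [1, -0.028, 0.0077, 0, 0, 0, 0]
    - [1, -0.028, 0.0077, 0, 0, 0, 0]
    - [1, -0.028, 0.0077, 0, 0, 0, 0]
    - [1, -0.028, 0.0077, 0, 0, 0, 0]

```text
time_s: 3.28
tool_pos: [0.4657, 0.0003, 0.4501]
tool_rot: [179.9, -0.0, 87.6]
force: [0.1, -0.1, 0.4]
grip_width: 0.0001
```

Request:
jog_arm:
  rows:
    - [1, -0.0274, 0.0011, 0.01, 0, 0, 0]
    - [1, -0.0274, 0.0011, 0.01, 0, 0, 0]
    - [1, -0.0274, 0.0011, 0.01, 0, 0, 0]
    - [1, -0.0274, 0.0011, 0.01, 0, 0, 0]
    - [1, -0.0274, 0.0011, 0.02, 0, 0, 0]
    - [1, -0.0274, 0.0011, 0.025, 0, 0, 0]
    - [1, -0.0274, 0.0011, 0.03, 0, 0, 0]
    - [1, -0.0274, 0.0011, 0.03, 0, 0, 0]
    - [1, 0, 0, 0.01, 0, 0, 0]
    - [1, 0, 0, 0, 0, 0, 0]

```text
time_s: 4.12
tool_pos: [0.4639, -0.2183, 0.2921]
tool_rot: [-179.7, -0.0, 87.4]
force: [0.1, 0.0, 0.5]
grip_width: 0.0005
```

```bash
cat > d.py <<'E'
from h import *
im,_=snap('scene');t,_=snap('top')
a=cv2.resize(im[95:215,130:250],None,fx=3.3,fy=3.3,interpolation=3);b=cv2.resize(t[140:260,310:430],None,fx=3.3,fy=3.3,interpolation=3)
cv2.imwrite('pics/press.png',np.hstack([a,b])[:,:,::-1]); print(status.get_obs()['tool_pos'],status.get_obs()['qpos'])
E
python3 d.py
```

```text
[ 0.46582571 -0.2168122   0.29509161] [-19.61621919   7.93977985  44.93161667 111.41621511  -6.30557809
  63.09993581 115.57271635]
```

View pics/press.png

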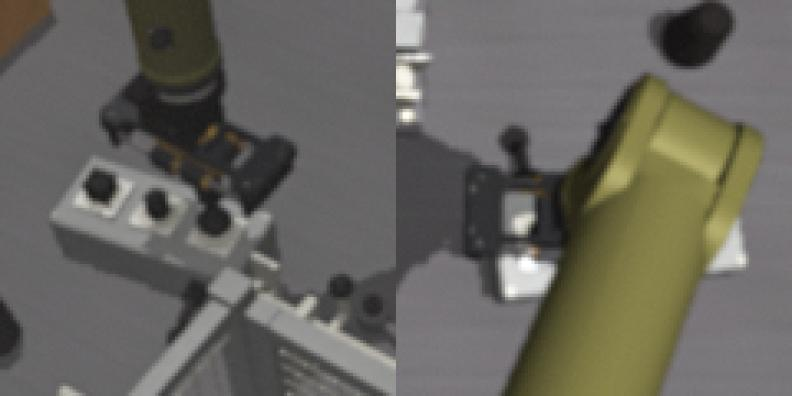

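Request:
jog_arm:
  rows:
    - [1, 0, 0, 0.01, 0, 0, 0]
    - [1, 0, 0, 0.01, 0, 0, 0]
    - [1, 0, 0, 0.004, 0, 0, 0]
    - [1, 0, 0, 0.003, 0, 0, 0]
    - [1, 0, 0, 0.003, 0, 0, 0]
    - [1, 0, 0, 0, 0, 0, 0]
    - [1, 0, 0, 0, 0, 0, 0]

```text
time_s: 4.8
tool_pos: [0.4657, -0.217, 0.265]
tool_rot: [180.0, -0.1, 87.7]
force: [0.2, 2.6, 3.9]
grip_width: 0.0008
```

Request:
jog_arm:
  rows:
    - [1, 0, 0, 0.0015, 0, 0, 0]
    - [1, 0, 0, 0.001, 0, 0, 0]
    - [1, 0, 0, 0, 0, 0, 0]

```text
time_s: 5.05
tool_pos: [0.4659, -0.2175, 0.2635]
tool_rot: [180.0, -0.1, 87.6]
force: [-3.2, 4.1, 10.8]
grip_width: 0.0005
```

Request:
jog_arm:
  rows:
    - [1, 0, 0, -0.0055, 0, 0, 0]
    - [1, 0, 0, -0.01, 0, 0, 0]
    - [1, 0, 0, -0.01, 0, 0, 0]
    - [1, -0.0235, 0.0043, 0, 0, 0, 0]
    - [1, -0.0235, 0.0043, 0, 0, 0, 0]
    - [1, -0.0233, 0.0043, 0, 0, 0, 0]
    - [1, 0, 0, 0, 0, 0, 0]
    - [1, 0, 0, 0.01, 0, 0, 0]
    - [1, 0, 0, 0.008, 0, 0, 0]
    - [1, 0, 0, 0.003, 0, 0, 0]
    - [1, 0, 0, 0, 0, 0, 0]
    - [1, 0, 0, 0, 0, 0, 0]

```text
time_s: 6.05
tool_pos: [0.4753, -0.2874, 0.2665]
tool_rot: [-179.9, -0.1, 87.7]
force: [-1.0, 0.2, 3.0]
grip_width: 0.0006
```

```bash
python3 d.py
```

```text
[ 0.47528401 -0.28751243  0.26678637] [-11.21990264  16.96963735  45.88555485 107.35392135 -13.85083264
  61.46205686 127.81435634]
```

Request:
jog_arm:
  rows:
    - [1, 0, 0, 0.002, 0, 0, 0]
    - [1, 0, 0, 0.0015, 0, 0, 0]
    - [1, 0, 0, 0.001, 0, 0, 0]
    - [1, 0, 0, 0, 0, 0, 0]
    - [1, 0, 0, 0, 0, 0, 0]

```text
time_s: 6.57
tool_pos: [0.4755, -0.288, 0.2635]
tool_rot: [-180.0, -0.1, 87.7]
force: [-5.0, 4.8, 13.1]
grip_width: 0.0001
```

Request:
jog_arm:
  rows:
    - [1, 0, 0, -0.0055, 0, 0, 0]
    - [1, 0, 0, -0.01, 0, 0, 0]
    - [1, 0, 0, -0.01, 0, 0, 0]
    - [1, -0.0223, 0.0043, 0, 0, 0, 0]
    - [1, -0.0223, 0.0043, 0, 0, 0, 0]
    - [1, -0.0223, 0.0044, 0, 0, 0, 0]
    - [1, 0, 0, 0, 0, 0, 0]
    - [1, 0, 0, 0.01, 0, 0, 0]
    - [1, 0, 0, 0.008, 0, 0, 0]
    - [1, 0, 0, 0.003, 0, 0, 0]
    - [1, 0, 0, 0, 0, 0, 0]
    - [1, 0, 0, 0, 0, 0, 0]

```text
time_s: 7.57
tool_pos: [0.4857, -0.3547, 0.2666]
tool_rot: [-180.0, -0.1, 87.7]
force: [-0.9, 1.9, 3.0]
grip_width: 0.0005
```

Request:
jog_arm:
  rows:
    - [1, 0, 0, 0.002, 0, 0, 0]
    - [1, 0, 0, 0.0015, 0, 0, 0]
    - [1, 0, 0, 0.001, 0, 0, 0]
    - [1, 0, 0, 0, 0, 0, 0]
    - [1, 0, 0, 0, 0, 0, 0]

```text
time_s: 7.98
tool_pos: [0.4857, -0.3551, 0.2636]
tool_rot: [180.0, -0.1, 87.7]
force: [-3.8, 4.5, 12.4]
grip_width: 0.0005
```

Request:
jog_arm:
  rows:
    - [1, 0, 0, -0.01, 0, 0, 0]
    - [1, 0, 0, -0.035, 0, 0, 0]
    - [1, 0, 0, -0.035, 0, 0, 0]
    - [0, 0, 0, -0.035, 0, 0, 0]
    - [0, 0.02, 0.0035, -0.035, 0, 0, 0]
    - [0, 0.029, 0.005, -0.025, 0, 0, 0]
    - [0, 0.029, 0.005, -0.025, 0, 0, 0]
    - [0, 0.029, 0.005, -0.025, 0, 0, 0]
    - [0, 0.029, 0.005, -0.013, 0, 0, 0]
    - [0, 0.029, 0.005, 0, 0, 0, 0]
    - [0, 0.029, 0.005, 0, 0, 0, 0]
    - [0, 0.029, 0.005, 0, 0, 0, 0]

```text
time_s: 8.98
tool_pos: [0.5333, -0.1331, 0.5008]
tool_rot: [179.9, -0.0, 87.6]
force: [0.3, -0.6, -0.4]
grip_width: 0.0526
```

Request:
jog_arm:
  rows:
    - [0, 0.029, 0.005, 0, 0, 0, 0]
    - [0, 0.029, 0.005, 0, 0, 0, 0]
    - [0, 0.029, 0.005, 0, 0, 0, 0]
    - [0, 0.029, 0.005, 0, 0, 0, 0]
    - [0, 0.029, 0.005, 0, 0, 0, 0]
    - [0, 0, 0, 0, 0, 0, 0]
    - [0, 0, 0, 0, 0, 0, 0]

```text
time_s: 9.57
tool_pos: [0.5645, 0.0119, 0.4997]
tool_rot: [-180.0, 0.0, 87.9]
force: [-1.0, -0.9, 0.1]
grip_width: 0.0863
```

Request:
jog_arm:
  rows:
    - [0, -0.0015, -0.001, 0.02, 0, 0, 0]
    - [0, 0, 0, 0.025, 0, 0, 0]
    - [0, 0, 0, 0.02, 0, 0, 0]
    - [0, 0, 0, 0.015, 0, 0, 0]
    - [0, 0, 0, 0.01, 0, 0, 0]
    - [0, 0, 0, 0.004, 0, 0, 0]
    - [0, 0, 0, 0, 0, 0, 0]

```text
time_s: 10.15
tool_pos: [0.563, 0.0071, 0.4058]
tool_rot: [-180.0, 0.0, 87.6]
force: [0.6, 0.8, 0.2]
grip_width: 0.0871
```

```bash
cat > e.py <<'E'
from h import *
np.set_printoptions(precision=4,suppress=True)
import sys
o=status.get_obs();print(o['tool_pos'],o['tool_rot'],o['force'],o['grip_width'],o['qpos'])
im,d=snap('scene');t,dt=snap('top')
a=cv2.resize(im[130:230,180:290],None,fx=3.6,fy=3.6,interpolation=3);b=cv2.resize(t[120:220,220:330],None,fx=3.6,fy=3.6,interpolation=3)
cv2.imwrite('pics/'+sys.argv[1],np.hstack([a,b])[:,:,::-1])
print(o['tool_pos']-[0,0,.164],'grasp px',proj('scene',o['tool_pos']-[0,0,.164]),proj('top',o['tool_pos']-[0,0,.164]))
for n,dd in(('scene',d),('top',dt)):
    L=landmark_of(n,'bolt_ball'); print(n,[(l['position'],l['conf'],at_z(n,l['position'],.243)) for l in L[:2]])
    Q=cloud(n,dd); m=(np.hypot(Q[...,0]-.563,Q[...,1]-.01)<.018)&(Q[...,2]>.23)&(Q[...,2]<.262);P=Q[m]
    if len(P): print('depth',len(P),P.mean(0),P.min(0),P.max(0))
E
python3 e.py g1.png
```

```text
[0.563  0.0071 0.4058] [-179.9507    0.0243   87.5584] [0.6151 0.7558 0.1577] 0.08711228055400919 [-34.9085   8.3377  34.9503  96.836   -4.88    76.4123  88.4682]
[0.563  0.0071 0.2418] grasp px [181.241  232.3908] [166.6997 282.7521]
scene [([183.0, 232.5], 0.39, array([0.5687, 0.0111, 0.243 ]))]
depth 28 [0.5695 0.0105 0.246 ] [ 0.5568 -0.0019  0.2327] [0.5741 0.0186 0.2549]
top [([164.8, 241.2], 0.62, array([0.5663, 0.1187, 0.243 ]))]
```

View pics/g1.png

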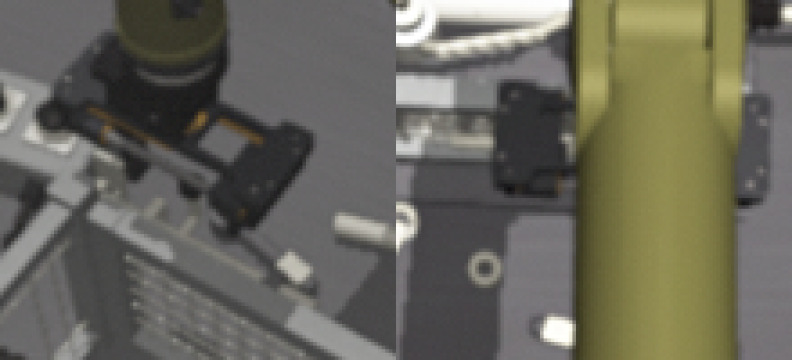

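Request:
jog_arm:
  grip_force: 5
  rows:
    - [1, 0.0005, 0, 0, 0, 0, 0]
    - [1, 0, 0, 0, 0, 0, 0]
    - [1, 0, 0, 0, 0, 0, 0]
    - [1, 0, 0, 0, 0, 0, 0]
    - [1, 0, 0, 0, 0, 0, 0]
    - [1, 0, 0, 0, 0, 0, 0]
    - [1, 0, 0, 0, 0, 0, 0]
    - [1, 0, 0, 0, 0, 0, 0]
    - [1, 0, 0, 0, 0, 0, 0]
    - [1, 0, 0, 0, 0, 0, 0]
    - [1, 0, 0, 0, 0, 0, 0]
    - [1, 0, 0, 0, 0, 0, 0]

```text
time_s: 11.35
tool_pos: [0.5633, 0.0099, 0.4062]
tool_rot: [180.0, -0.1, 87.7]
force: [0.6, 5.1, -0.4]
grip_width: 0.0217
```

Request:
jog_arm:
  rows:
    - [1, 0.001, 0, 0, 0, 0, 0]
    - [1, 0, 0, 0, 0, 0, 0]
    - [1, 0, 0, 0, 0, 0, 0]

```text
time_s: 11.6
tool_pos: [0.5633, 0.0101, 0.4062]
tool_rot: [180.0, -0.0, 87.7]
force: [1.0, 3.0, -0.9]
grip_width: 0.0213
```

Request:
jog_arm:
  grip_force: 25
  rows:
    - [1, 0.0005, 0, 0, 0, 0, 0]
    - [1, 0, 0, 0, 0, 0, 0]
    - [1, 0.0007, 0, -0.0014, 0, 0, 0]
    - [1, 0.0007, 0, -0.0014, 0, 0, 0]
    - [1, 0.0007, 0, -0.0014, 0, 0, 0]
    - [1, 0, 0, 0, 0, 0, 0]

```text
time_s: 12.1
tool_pos: [0.5633, 0.012, 0.4097]
tool_rot: [-179.9, 0.1, 87.6]
force: [2.1, 2.0, -8.6]
grip_width: 0.0202
```

Request:
jog_arm:
  rows:
    - [1, 0.0007, 0, -0.0014, 0, 0, 0]
    - [1, 0.0007, 0, -0.0014, 0, 0, 0]
    - [1, 0, 0, 0, 0, 0, 0]
    - [1, 0, 0, 0, 0, 0, 0]

```text
time_s: 12.43
tool_pos: [0.5634, 0.0133, 0.4133]
tool_rot: [-180.0, 0.0, 87.6]
force: [1.5, 2.3, -7.4]
grip_width: 0.0202
```

Request:
jog_arm:
  rows:
    - [1, 0.0007, 0, -0.0014, 0, 0, 0]
    - [1, 0, 0, 0, 0, 0, 0]
    - [1, 0.0015, 0, -0.0001, 0, 0, 0]
    - [1, 0.0015, 0, 0, 0, 0, 0]
    - [1, 0, 0, 0, 0, 0, 0]

```text
time_s: 12.85
tool_pos: [0.5636, 0.0165, 0.4149]
tool_rot: [180.0, 0.1, 87.6]
force: [0.6, -2.6, -5.6]
grip_width: 0.0204
```

Request:
jog_arm:
  rows:
    - [1, 0.0015, 0, 0.0001, 0, 0, 0]
    - [1, 0.0015, 0, 0.0001, 0, 0, 0]
    - [1, 0, 0, 0, 0, 0, 0]

```text
time_s: 13.1
tool_pos: [0.5637, 0.0203, 0.4146]
tool_rot: [180.0, -0.0, 87.6]
force: [-0.6, -1.1, -5.7]
grip_width: 0.0198
```

Drawing freely at about 1 N drag; the head is clear of the lip.

Request:
jog_arm:
  rows:
    - [1, 0.003, 0, 0.0002, 0, 0, 0]
    - [1, 0.003, 0, 0.0002, 0, 0, 0]
    - [1, 0.003, 0, 0.0002, 0, 0, 0]
    - [1, 0.003, 0, 0.0001, 0, 0, 0]
    - [1, 0.003, 0, 0.0001, 0, 0, 0]
    - [1, 0.003, 0, 0.0001, 0, 0, 0]
    - [1, 0, 0, 0, 0, 0, 0]

```text
time_s: 13.68
tool_pos: [0.5645, 0.0393, 0.4136]
tool_rot: [180.0, -0.0, 87.7]
force: [1.9, 0.3, -7.1]
grip_width: 0.0201
```

Request:
jog_arm:
  rows:
    - [1, 0.003, 0, 0.0002, 0, 0, 0]
    - [1, 0.003, 0, 0.0002, 0, 0, 0]
    - [1, 0.003, 0, 0.0001, 0, 0, 0]
    - [1, 0.003, 0, 0.0002, 0, 0, 0]
    - [1, 0.003, 0, 0.0002, 0, 0, 0]
    - [1, 0.002, 0, 0.0001, 0, 0, 0]
    - [1, 0, 0, 0, 0, 0, 0]

```text
time_s: 14.27
tool_pos: [0.5652, 0.056, 0.4127]
tool_rot: [180.0, -0.0, 87.7]
force: [0.6, 0.4, -5.6]
grip_width: 0.0202
```

```bash
python3 e.py g2.png
```

```text
[0.5652 0.056  0.4127] [179.9847  -0.0441  87.6924] [ 0.6232  0.355  -5.624 ] 0.020216473843609178 [-37.8934   8.6531  33.0191  95.5693  -4.8658  77.1826  83.5992]
[0.5652 0.056  0.2487] grasp px [187.6564 246.7209] [165.0617 264.5594]
scene [([196.2, 132.3], 0.69, array([ 0.7478, -0.2062,  0.243 ])), ([188.8, 245.3], 0.51, array([0.5673, 0.0524, 0.243 ]))]
top []
```

View pics/g2.png

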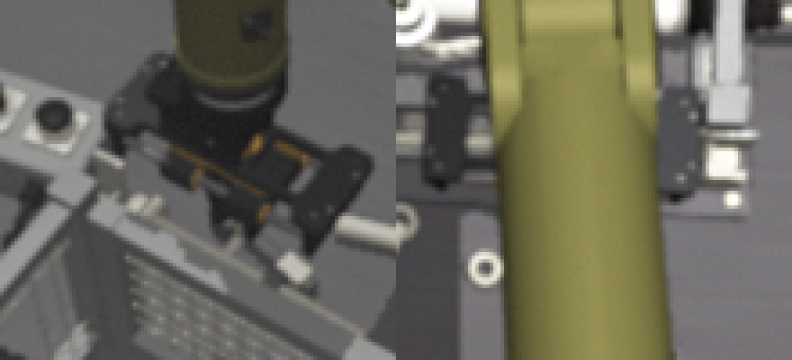

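Request:
jog_arm:
  rows:
    - [1, 0.0006, -0.003, 0, 0, 0, 0.645]
    - [1, 0.0006, -0.003, 0, 0, 0, 0.645]
    - [1, 0.0006, -0.003, 0, 0, 0, 0.645]
    - [1, 0.0006, -0.003, 0, 0, 0, 0.645]
    - [1, 0.0006, -0.003, 0, 0, 0, 0.645]
    - [1, 0.0006, -0.003, 0, 0, 0, 0.645]
    - [1, 0, 0, 0, 0, 0, 0]

```text
time_s: 15.05
tool_pos: [0.5468, 0.0601, 0.4127]
tool_rot: [-180.0, -0.0, 83.7]
force: [4.0, -0.1, -7.4]
grip_width: 0.02
```

Request:
jog_arm:
  rows:
    - [1, 0.0006, -0.003, 0, 0, 0, 0.645]
    - [1, 0.0006, -0.003, 0, 0, 0, 0.645]
    - [1, 0.0006, -0.003, 0, 0, 0, 0.645]
    - [1, 0.0006, -0.003, 0, 0, 0, 0.645]
    - [1, 0.0006, -0.003, 0, 0, 0, 0.645]
    - [1, 0.0006, -0.003, 0, 0, 0, 0.645]
    - [1, 0.0006, -0.003, 0, 0, 0, 0.645]
    - [1, 0.0006, -0.003, 0, 0, 0, 0.645]
    - [1, 0.0006, -0.003, 0, 0, 0, 0.645]

```text
time_s: 15.8
tool_pos: [0.5213, 0.0692, 0.4127]
tool_rot: [180.0, 0.0, 77.9]
force: [3.6, -0.5, -5.7]
grip_width: 0.0201
```

Request:
jog_arm:
  rows:
    - [1, 0.0006, -0.003, 0, 0, 0, 0.645]
    - [1, 0.0006, -0.003, 0, 0, 0, 0.645]
    - [1, 0.0006, -0.003, 0, 0, 0, 0.645]
    - [1, 0.0006, -0.003, 0, 0, 0, 0.645]
    - [1, 0.0006, -0.003, 0, 0, 0, 0.645]
    - [1, 0.0006, -0.003, 0, 0, 0, 0.645]
    - [1, 0.0006, -0.003, 0, 0, 0, 0.645]
    - [1, 0.0006, -0.003, 0, 0, 0, 0.645]
    - [1, 0.0006, -0.003, 0, 0, 0, 0.645]
    - [1, 0, 0, 0, 0, 0, 0]
    - [1, 0, 0, 0, 0, 0, 0]

```text
time_s: 16.72
tool_pos: [0.4968, 0.0815, 0.4127]
tool_rot: [180.0, -0.0, 72.2]
force: [2.9, -1.1, -5.7]
grip_width: 0.0204
```

```bash
cat > f.py <<'E'
from h import *
np.set_printoptions(precision=4,suppress=True)
o=status.get_obs();print(o['time_s'],o['tool_pos'],o['tool_rot'],o['force'],o['grip_width'])
H=np.array([.629,.321]); r=o['tool_pos'][:2]-H; print('r',np.linalg.norm(r),'was',np.hypot(.0638,.265),'phi',np.arctan2(r[0],r[1])-np.arctan2(-.0638,-.265))
im,d=snap('scene','end_s.png',(110,290,130,360),1.7*1.5);t,dt=snap('top')
cv2.imwrite('pics/end.png',np.hstack([cv2.resize(im[110:290,150:350],None,fx=2,fy=2,interpolation=3),cv2.resize(t[100:280,150:350],None,fx=2,fy=2,interpolation=3)])[:,:,::-1])
for n,dd in(('scene',d),('top',dt)):
    Q=cloud(n,dd); u=H-[.0,.0]
    # gate top rail points, z~.24, outside of shut line
    x=Q[...,0]-(.616+.0408*Q[...,1]); m=(abs(Q[...,2]-.240)<.006)&(x<-.02)&(x>-.12)&(Q[...,1]>-.1)&(Q[...,1]<.25); P=Q[m][:,:2]
    if len(P)>5: a=P-H; th=np.arctan2(a[:,0],a[:,1])-np.arctan2(-.0408,-.9992); print(n,len(P),'gate angle pct',np.percentile((th+np.pi)%(2*np.pi)-np.pi,[10,50,90]))
E
python3 f.py
```

```text
16.7167 [0.4968 0.0815 0.4127] [179.9904  -0.0167  72.1769] [ 2.8913 -1.0535 -5.7073] 0.0203724159066916
r 0.27354432652297467 was 0.2725718987716819 phi 0.26831891877962866
scene 818 gate angle pct [0.21   0.2591 0.3162]
top 312 gate angle pct [0.216  0.2682 0.3592]
```

View pics/end.png

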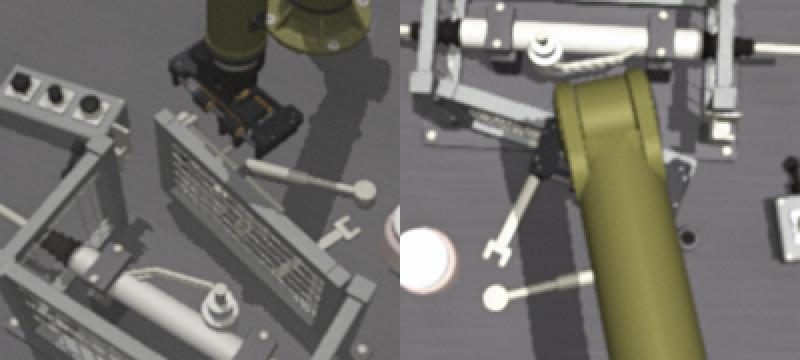

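The picture shows the gate open (free edge at (165,120) left panel) with the gripper on the ball. A short steadiness check, then I hand it in.

Request:
jog_arm:
  rows:
    - [1, 0, 0, 0, 0, 0, 0]
    - [1, 0, 0, 0, 0, 0, 0]
    - [1, 0, 0, 0, 0, 0, 0]
    - [1, 0, 0, 0, 0, 0, 0]
    - [1, 0, 0, 0, 0, 0, 0]
    - [1, 0, 0, 0, 0, 0, 0]

```text
time_s: 17.32
tool_pos: [0.4969, 0.0814, 0.4127]
tool_rot: [180.0, -0.0, 72.2]
force: [3.5, -1.7, -5.2]
grip_width: 0.0204
```

```bash
python3 f.py; python3 -c "from cell import env; print(env.sign_off())"
```

```text
17.3167 [0.4969 0.0814 0.4127] [179.9918  -0.0099  72.1506] [ 3.4511 -1.6952 -5.1753] 0.020351381317961728
r 0.2735822094448297 was 0.2725718987716819 phi 0.2675270006281667
scene 813 gate angle pct [0.211  0.2584 0.3166]
top 310 gate angle pct [0.2146 0.2684 0.3579]
the job is handed in; nothing more can be done
None
```

The rig is shut down and the guard is ajar. I handed the job in at about 17 s, with the gripper still holding the bolt's ball.

- **Buttons:** I pressed stop, then vent, then release, each until the force reached 11–13 N (5 N is fully down). Each was let up before the next. I judged travel by force and tool height; the buttons' rise was not measured.
- **Bolt:** I lifted the ball about 8.7 mm, then drew it back about 42 mm. The drag stayed at about 1–2.6 N throughout, so it never jammed on the keeper. A picture then showed the keeper empty.
- **Gate:** I swung it open along its arc to about 0.27 rad, roughly 10 cm at the free edge.

**Last checks:** The tool's path gave 0.268 rad. The depth cameras gave medians of 0.258 (scene) and 0.268 (top), with a wide spread. The pose held steady for 0.6 s against a spring pull of about 3.5 N.

**Small disagreements:**
- The two cameras differed by about 4 mm in x, so I used the mean.
- The networks put some points in the wrong place: the release button and the ball in the top view. For those I used the pictures and depth readings instead.
- The grip reads 20.4 mm on the 22 mm ball.
- I did not measure the bench items again afterwards. None looked disturbed in the last picture, which does not show all of them.

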